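# Preset the vial counter to 47 and lock it

### The arm

A 7-joint arm with a two-finger parallel gripper is mounted at the origin on the work surface. World frame = base frame: x ahead of the robot, y to its left, z up, the work surface at z = 0. Lengths are in m, angles in rad, forces in N, time in s.
With the tool pointing down it reaches from about 0.4 to 0.925 m from the base axis. Payload 4.1 kg.
Tool frame: the origin (TCP) lies at the very end of the fingers, on their centre line; the grasp point (between the pads) lies 19 mm behind it (ctrl.pinch_z is the z of the grasp point in the tool frame, in m); z points along the fingers, x is the direction in which the jaws open and shut, and the axes are right-handed (so a half turn about z gives the same grasp; the last joint's range is limited). The gripper opens to 85 mm and grips with 20 to 120 N. Pads are 22 mm wide; open, the fingers measure 114 mm over their backs; the gripper's body (76 mm by 85 mm) begins 54 mm behind the grasp point. The pads swing forward as they close: fully open they stand 13 mm farther back than shut.
Start: joints at [1.21, 0.398, 0.045, 1.537, -0.019, 1.207, -0.051], TCP at [0.168, -0.628, 0.231] pointing down, gripper open.
Joint ranges: [-2.82, 2.82], [-0.49, 2.23], [-1.37, 1.46], [0, 2.46], [-1.36, 4.5], [0.23, 2], [-2.94, 2.94]. Speed limits (rad/s): [2.57, 2.57, 3.14, 3.14, 3.14, 3.14, 3.14].

### API

Orientations are given as a 3x3 rotation matrix whose columns are the frame's x, y, z axes.
In Python, from plant import ctrl gives the robot as it stands.
- The arm moves only by the tool arm_command, never from a script. Its argument "motion" is a list that holds one entry, the list of rows, each a list of 4 numbers: the shift along the tool's x, y, z in mm, then the turn about the tool's z in rad. In form: [[[dx, dy, dz, yaw], ...]]. A call has 1 to 8 rows; each row shifts and turns the commanded pose from where the row before left it, along the tool's axes as they then stand; what a row does not reach is not made up. A row lasts 1/8 s, in which the tool goes at most 62.5 mm and 10.7 degrees, less where a joint would pass 70% of its speed; a pose out of reach is approached as far as the arm can. A call is refused whole if a number of a shift passes 62.5 or a number of a turn 0.188, either way. A call with a gripper value outside its range is refused whole. "gripper" is the closure, from -1 (fully open) to 1 (shut), set as the call begins (left out, the last holds). The fingers move at their own pace and stop on an object; "force" is the grip in N (left out, the last holds). Time passes only in rows, so rows that do not move let the fingers close. It gives the time, the measured TCP pose, the force and the opening at its end, in the units of the state.
- ctrl.get_obs(): the state, without advancing time (a new reading comes with each control period).
- ctrl.camera(name): name is "side" or "top" or "wrist"; returns a dict with "pixels" (400x640x3 uint8, blue, green, red), "camera_matrix" (3x3 intrinsics, pixels), "R" (3x3) and "t" (3): a world point X has camera coordinates R X + t. Camera axes: x right, y down, z forward; pixel columns grow to the right and rows downward; lengths in m; the calibration is good to about 2 mm. A picture is of the moment at which its call begins. There is no depth.
- ctrl.finish_job(): hands the job in, once; it reports no verdict.
Trained networks look in a picture, given as the dict that the camera call returned (one of the last four; its "shot" number tells which), for a name from the list of things; names that differ only in an ending like _2 or _b are one class to them, and where a whole thing is asked for, a point or a joint stands for the part that bears it (a point fixed in the world has none). Each returns a list of dicts, best first, with "conf" (0 to 1); they miss things now and then, are a little off and sometimes report something else, mostly with a low value. They report only what shows in the picture. A call takes as long as a camera call.
- ctrl.search_frame(thing, picture): "centre" ([x, y, z] in m, in world coordinates, good to about 4 mm: the middle of the surface that is visible of it).
The state is a dict: "time": time; "joints": joint angles; "joint_velocities": joint speeds; "effort": joint torques, N m; "tcp_pos": TCP position; "orientation": TCP orientation; "force": force on the tool from outside, world axes, zero at the start; "ft_torque": the same for the moment, N m; "width": finger opening in m.
Only numpy, scipy, OpenCV 4.12 (cv2) and the standard library are available. Lean on these libraries where they do the work, as an engineer would, in place of code of your own. Each camera call takes 0.05 s, during which the arm holds its last target.

### The job

Preset the packing counter to 47: turn the round knob of the drum dial until 4 stands in its window, and roll the knurled thumbwheel until 7 stands in its window, each figure whole and well centred. Then push the lock lever all the way over to its far stop, leave the counter set and locked, and do not disturb the vials and the black block around it.

Things in the scene. Friction and masses are not known exactly. Their poses are not given: they have to be found in the camera images.
- counter: Fixed preset counter: grey metal box 180 (x) by 405 mm (y -215 to +190), flat deck 70 mm above the bench. Origin on the bench; at yaw 0 x points away from the robot, y to its left. Along y: lock lever -175, dial knob -70, dial window -8, thumbwheel +65, black hood +112 to +172 (112 mm along x, top 112 mm above the bench). Figures stand upright for a person at the far (+x) side.
- knob_top (a point): Centre of the top of the dial's black fluted knob: round, 50 mm across, axis vertical, top 116 mm above the bench and 46 mm above the deck; the lowest 7 mm is a steel collar 68 mm across. Turn it by its sides, gripped from above; free space of 45 mm all round.
- dial (a joint): Dial angle (rad). Ten figures 0 to 9 on a white disc under the deck, 0.628 apart; figure n is centred in the window at n x 0.628 (4 at 2.513). Grows counter-clockwise seen from above, bringing higher figures. Stops at -0.3 and 5.95. Light friction (0.05 N m), no clicks, stays where left. Starts between 0.0 and 1.7.
- dial_window (a point): Centre of the dial's window in the deck, 40 (x) by 28 mm (y), thin black frame, 62 mm from the knob's axis on its +y side. Black figures 24 mm high pass through it, moving towards -x as the dial value grows.
- wheel_axis (a point): Fixed point on the thumbwheel's axle at mid thickness, 60 mm above the bench; axle level, along the counter's y. Black knurled wheel, 116 mm diameter, 24 mm thick, upper part out of the deck, top 118 mm above the bench. Free gap of 35 mm to the hood (only a 28 mm steel shaft on the axle). Pinch its rim on both flat sides from above and carry it along its arc, tilting with it (untilted pads slip).
- wheel (a joint): Thumbwheel angle (rad). Figures 0 to 9 on a white drum on the same axle under the hood, 0.628 apart; figure n is centred in its window at n x 0.628 (7 at 4.398). Grows, bringing higher figures, when the wheel's top moves towards the counter's +x. Stops at -0.3 and 5.95. Light friction (0.05 N m), no clicks, stays where left. Starts between 2.4 and 3.7.
- wheel_window (a point): Centre of the thumbwheel's window in the top of the hood, 32 (x) by 26 mm (y), thin steel frame; black figures 19 mm high pass through it.
- lock (a joint): Lock lever angle (rad): 0 leaning 0.5 rad from upright towards the counter's -x (robot side), 0.5 upright, 1.0 leaning to +x at its far stop, where it must go. Stiff hinge (0.06 N m), stays where left. Starts between 0 and 0.15. Locking does not block the dials.
- lock_tip (a point): Centre of the 26 mm steel ball at the lock lever's tip, 70 mm from its pivot. The pivot axis is level along the counter's y, at counter x +20, y -175 mm, 92 mm above the bench. The lever is a 10 mm rod on a block 70 x 50 mm, 25 mm high on the deck. Push the ball to +x.
- vial_a: Loose white plastic vial with shut flip lid, 53 mm across, 92 mm tall, standing; origin under its centre. Bystander beside the counter's +y end.
- vial_b: Another such vial beside the counter's -y end. Bystander.
- block: Loose black machined block 60 x 100 x 40 mm with a fitting on one end, lying behind the counter (+x side); origin under its centre. Bystander.

How it is judged:
By the outcome, as a careful person would: the job done as asked, in the order asked, and still so for the second after the job is handed in, with the robot touching nothing.
It also fails if it takes over 72 s, if anything falls off the work surface, if the arm or the gripper's body presses on something with over 40 N, if the wrist force passes 120 N, or if a joint passes its speed limit or range.

## Working session

There is one attempt and no reset: what is moved stays moved. The work goes in short steps, Python scripts to look and compute and a tool call to move; the robot and the scene stay as the last step left them, time stands still between calls to the robot, and variables do not carry over. Pictures are saved under pics/ and viewed, and the job is handed in when it is done.

Besides the shell and the picture viewer there is one more tool, called after "Request:" as name([rows], argument=value, ...), one row to a line, values as JSON. arm_command: Moves the arm, as the interface text tells. Its arguments: {"type":"object","properties":{"motion":{"type":"array","items":{"type":"array","items":{"type":"array","items":{"type":"number"}}}},"gripper":{"type":"number"},"force":{"type":"number"}},"required":["motion"]}

```bash
ls; mkdir -p pics
cat > h.py <<'E'
import numpy as np, cv2
from plant import ctrl
np.set_printoptions(precision=4,suppress=True)
def shot(name,fn=None):
    p=ctrl.camera(name)
    if fn: cv2.imwrite('pics/'+fn,np.array(p["pixels"]))
    return p
def proj(p,X):
    c=np.array(p["R"])@np.array(X)+np.array(p["t"]); u=np.array(p["camera_matrix"])@c
    return u[:2]/u[2]
def onplane(p,uv,z):
    K=np.array(p["camera_matrix"]);R=np.array(p["R"]);t=np.array(p["t"])
    d=R.T@np.linalg.inv(K)@np.array([uv[0],uv[1],1.0]); o=-R.T@t
    return o+d*(z-o[2])/d[2]
E
python3 - <<'E'
from h import *
o=ctrl.get_obs(); print(o["time"],o["tcp_pos"],o["orientation"],o["width"],ctrl.pinch_z)
for c in("top","side"):
    p=shot(c,c+"0.png")
    print(c,"campos",-np.array(p["R"]).T@np.array(p["t"]))
    for th in("counter","knob_top","dial_window","wheel_axis","wheel_window","lock_tip","vial_a","block"):
        print(th,[(np.array(d["centre"]),round(d["conf"],2)) for d in ctrl.search_frame(th,p)][:3])
E
```

```text
pics
0.0 [ 0.1681 -0.6272  0.2303] [[ 0.2589 -0.9659 -0.0006]
 [-0.9659 -0.2589  0.0018]
 [-0.0019  0.0001 -1.    ]] 0.08521995550310224 -0.0187
top campos [ 0.387  -0.007   1.1501]
counter [(array([0.5133, 0.0286, 0.0699]), 0.71)]
knob_top [(array([0.5111, 0.0291, 0.0644]), 0.61), (array([0.7014, 0.0207, 0.0461]), 0.42)]
dial_window [(array([0.5114, 0.0301, 0.0719]), 0.87)]
wheel_axis [(array([0.5123, 0.031 , 0.0725]), 0.56)]
wheel_window [(array([0.5108, 0.0309, 0.0676]), 0.68)]
lock_tip [(array([ 0.499 , -0.1282,  0.1621]), 0.68), (array([0.4936, 0.2896, 0.0908]), 0.3)]
vial_a [(array([0.4928, 0.288 , 0.0921]), 0.93), (array([ 0.465 , -0.2556,  0.0947]), 0.75), (array([ 0.4961, -0.1302,  0.1619]), 0.55)]
block [(array([0.7004, 0.0183, 0.0448]), 0.72), (array([ 0.4969, -0.1285,  0.1636]), 0.21)]
side campos [-0.0003  0.6265  1.1079]
counter [(array([0.4951, 0.0598, 0.0688]), 0.85)]
knob_top [(array([0.4986, 0.06  , 0.0722]), 0.84)]
dial_window [(array([0.495 , 0.0575, 0.0703]), 0.75)]
wheel_axis [(array([0.4904, 0.0606, 0.0703]), 0.87)]
wheel_window [(array([0.494 , 0.0628, 0.071 ]), 0.68)]
lock_tip [(array([0.4979, 0.0604, 0.0699]), 0.31)]
vial_a [(array([ 0.4561, -0.2442,  0.0795]), 0.79), (array([0.4849, 0.3025, 0.0925]), 0.6)]
block [(array([0.6958, 0.026 , 0.0407]), 0.77), (array([ 0.4985, -0.129 ,  0.1617]), 0.34)]
```

View pics/top0.png

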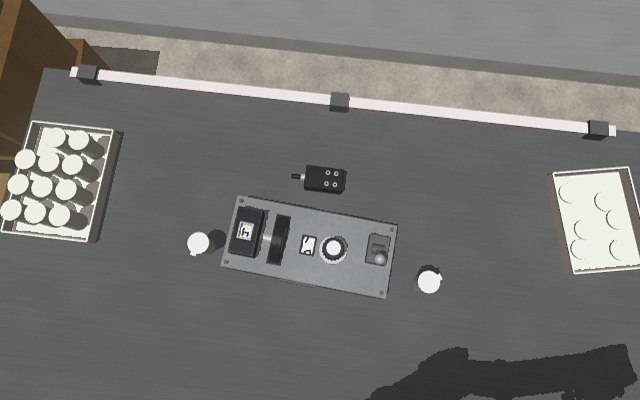

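View pics/side0.png

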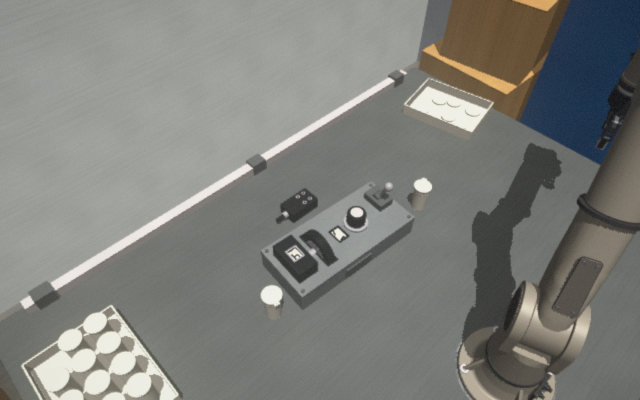

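Run:
```python
from h import *
im=cv2.imread('pics/top0.png')[170:310,205:415]
cv2.imwrite('pics/top0c.png',cv2.resize(im,None,fx=3.8,fy=3.8,interpolation=cv2.INTER_CUBIC))
im=cv2.imread('pics/side0.png')[165:315,245:435]
cv2.imwrite('pics/side0c.png',cv2.resize(im,None,fx=4,fy=4,interpolation=cv2.INTER_CUBIC))
```

```text
(no output)
```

View pics/top0c.png

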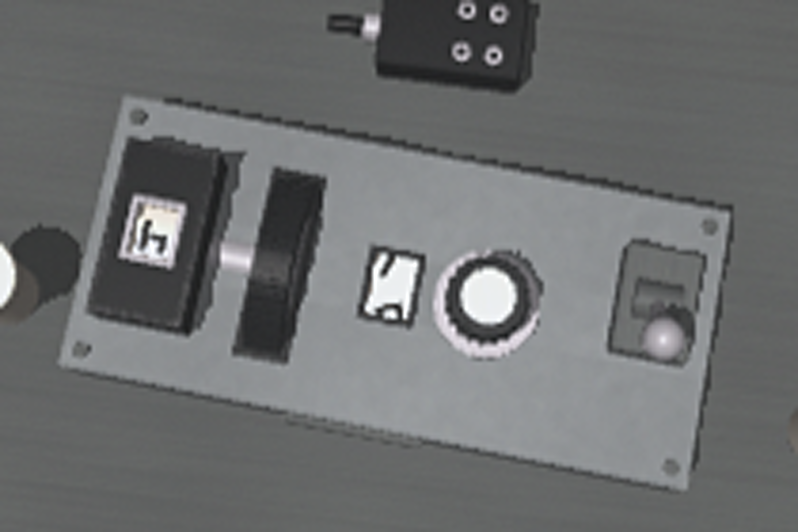

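View pics/side0c.png

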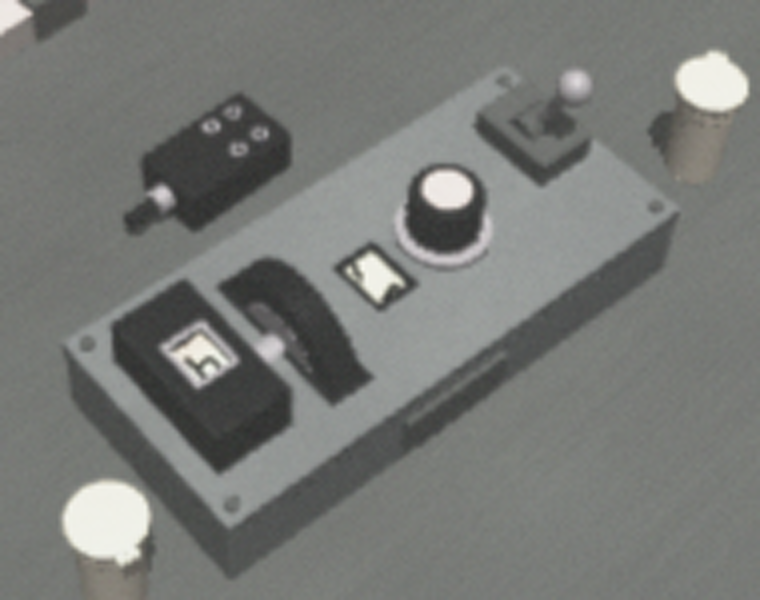

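```bash
cat >> h.py <<'E'
def Tc(pose,X):
    x,y,a=pose; c,s=np.cos(a),np.sin(a); X=np.array(X,float)
    return np.array([x+c*X[0]-s*X[1],y+s*X[0]+c*X[1],X[2]])
E
python3 - <<'E'
from h import *
from scipy.optimize import least_squares
C=[(.09,.19,.07),(.09,-.215,.07),(-.09,-.215,.07),(-.09,.19,.07)]
t=np.array([(125,97),(733,207),(687,490),(60,366)])/3.8+[205,170]
s=np.array([(66,345),(500,67),(680,210),(232,522)])/4+[245,165]
pt=shot("top");ps=shot("side")
def f(q,which=2):
    r=[]
    if which in(0,2): r+=[proj(pt,Tc(q,c))-u for c,u in zip(C,t)]
    if which in(1,2): r+=[proj(ps,Tc(q,c))-u for c,u in zip(C,s)]
    return np.ravel(r)
for w in(0,1,2):
    S=least_squares(f,[.5,.03,-.15],args=(w,)); print(w,S.x,S.fun.round(1))
q=S.x
print("knob",Tc(q,(0,-.07,.116)),"wheel",Tc(q,(0,.065,.118)),"lev",Tc(q,(.02,-.175,.092)))
# overlay
im=np.array(pt["pixels"]).copy(); big=cv2.resize(im[170:310,205:415],None,fx=3.8,fy=3.8,interpolation=cv2.INTER_CUBIC)
for X in[(0,-.07,.116),(0,-.008,.07),(0,.065,.118),(.02-.07*np.sin(.5),-.175,.092+.07*np.cos(.5)),(0,.142,.112)]:
    u=(proj(pt,Tc(q,X))-[205,170])*3.8; cv2.drawMarker(big,tuple(int(v) for v in u),(0,0,255),0,14,1)
im=np.array(ps["pixels"]).copy(); b2=cv2.resize(im[165:315,245:435],None,fx=4,fy=4,interpolation=cv2.INTER_CUBIC)
for X in[(0,-.07,.116),(0,-.008,.07),(0,.065,.118),(.02-.07*np.sin(.5),-.175,.092+.07*np.cos(.5)),(0,.142,.112)]:
    u=(proj(ps,Tc(q,X))-[245,165])*4; cv2.drawMarker(b2,tuple(int(v) for v in u),(0,0,255),0,14,1)
cv2.imwrite('pics/ov.png',big);cv2.imwrite('pics/ov2.png',b2)
E
```

```text
0 [ 0.5224  0.0393 -0.0714] [-0.3 -0.4 -0.2  0.7  0.7 -0.4 -0.2  0. ]
1 [ 0.5192  0.0424 -0.0723] [-0.9 -0.6  1.  -1.1  0.3 -0.9 -0.2  1.8]
2 [ 0.5213  0.0403 -0.0714] [-0.8  0.  -0.7  1.1  0.2  0.  -0.7  0.5 -0.8 -1.4  0.9 -1.8  0.1 -1.8
 -0.   0.8]
knob [ 0.5163 -0.0295  0.116 ] wheel [0.5259 0.1052 0.118 ] lev [ 0.5287 -0.1356  0.092 ]
```

View pics/ov.png

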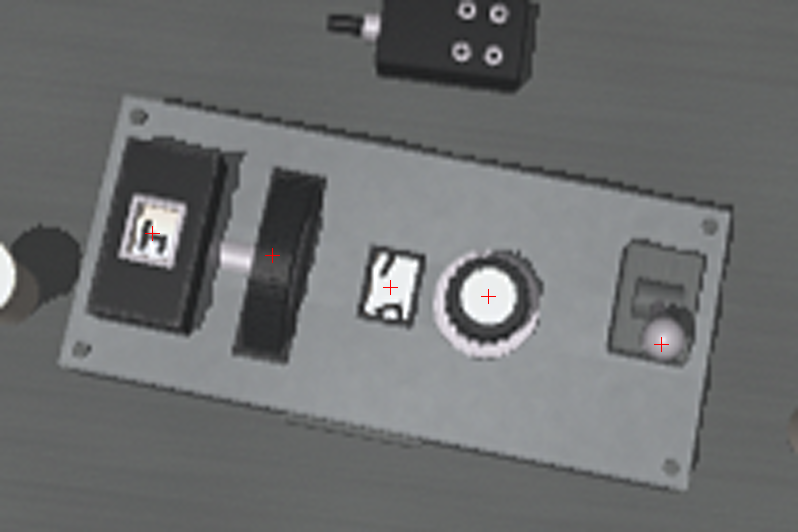

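View pics/ov2.png

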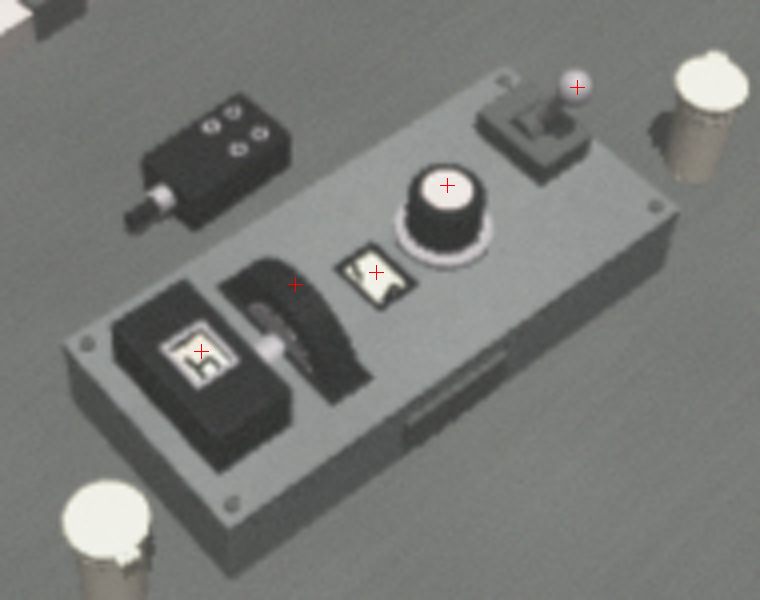

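```bash
cat >> h.py <<'E'
Q=np.array([0.5217,0.0400,-0.0714])
def rect(p,cx,cy,z,w,h,s=10000):
    # rectified as seen by person at +x: right = counter +y?? person facing -x: right is +y ; up = -x
    W,H=int(w*s),int(h*s)
    dst=np.float32([(0,0),(W,0),(W,H),(0,H)])
    src=np.float32([proj(p,Tc(Q,c)) for c in [(cx-h/2,cy-w/2,z),(cx-h/2,cy+w/2,z),(cx+h/2,cy+w/2,z),(cx+h/2,cy-w/2,z)]])
    return cv2.warpPerspective(np.array(p["pixels"]),cv2.getPerspectiveTransform(src,dst),(W,H),flags=cv2.INTER_CUBIC)
def wins(p,fn,s=9000):
    a=rect(p,0,-.008,.07,.044,.056,s); b=rect(p,0,.142,.112,.044,.056,s)
    cv2.imwrite('pics/'+fn,np.hstack([a,b]))
E
python3 - <<'E'
from h import *
wins(shot("top"),'w_top.png');wins(shot("side"),'w_side.png')
im=np.vstack([cv2.imread('pics/w_top.png')[:, :],]);
cv2.imwrite('pics/w0.png',cv2.resize(np.hstack([cv2.imread('pics/w_top.png'),cv2.imread('pics/w_side.png')]),None,fx=.5,fy=.5))
E
```

```text
(no output)
```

View pics/w0.png

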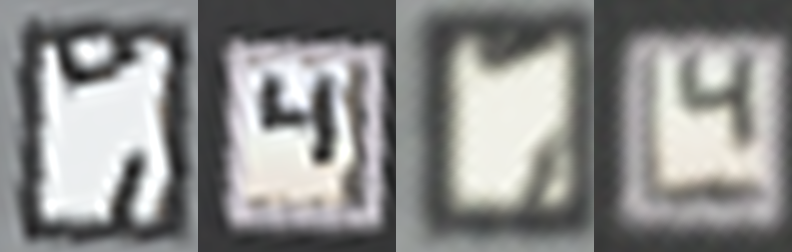

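Request:
arm_command([
  [[-30, -30, 0, 0], [-30, -30, 0, 0], [-30, -30, 0, 0], [-30, -30, 0, 0], [-30, -30, 0, 0], [-30, -30, 0, 0], [-30, -30, 0, 0], [-30, -30, 0, 0]],
], gripper=-1, force=40)

```text
time: 2.1
tcp_pos: [0.3386, -0.3327, 0.2316]
orientation: [[0.259, -0.966, 0.001], [-0.966, -0.259, -0.001], [0.001, -0.0, -1.0]]
force: [0.1, 1.0, -0.3]
width: 0.0854
```

Request:
arm_command([
  [[-30, -30, 0, 0], [-30, -30, 0, 0], [-30, -30, 0, 0], [-30, -30, 0, 0], [-30, -30, 0, 0], [-30, -30, 0, 0], [-28, -30, 0, 0], [0, 0, 0, 0]],
])

```text
time: 3.1
tcp_pos: [0.4885, -0.075, 0.2317]
orientation: [[0.265, -0.964, 0.002], [-0.964, -0.265, 0.001], [-0.001, -0.002, -1.0]]
force: [-0.0, -0.3, -0.4]
width: 0.0851
```

```bash
cat >> h.py <<'E'
def goal(X,verbose=True):
    o=ctrl.get_obs();R=np.array(o["orientation"]);d=R.T@(np.array(X)-np.array(o["tcp_pos"]))*1000
    print("t",round(o["time"],3),"tcp",np.array(o["tcp_pos"]),"xaz",np.arctan2(R[1,0],R[0,0]).round(3),"tilt",R[:,2],"shift mm",d.round(1),"J",np.array(o["joints"]).round(2),"F",np.array(o["force"]).round(1),"w",o["width"])
    return d
E
python3 - <<'E'
from h import *
p=shot("wrist","wr1.png")
goal(Tc(Q,(0,-.07,.083)))
E
```

```text
t 3.15 tcp [ 0.4874 -0.0774  0.2314] xaz -1.306 tilt [ 0.0002  0.     -1.    ] shift mm [-38.3 -40.7 148.4] J [ 0.46  0.13 -0.43  1.89  0.06  1.13 -1.29] F [ 0.  -1.1 -0.1] w 0.08548905972804542
```

View pics/wr1.png

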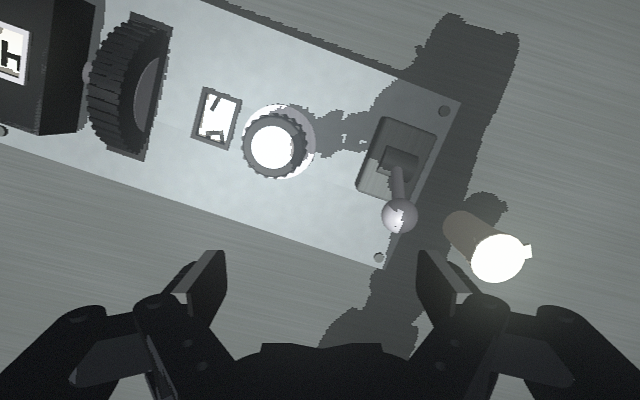

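Request:
arm_command([
  [[-19, -20, 0, 0], [-19, -20, 20, 0], [0, 0, 20, 0], [0, 0, 0, 0]],
])

```text
time: 3.65
tcp_pos: [0.5141, -0.0331, 0.1898]
orientation: [[0.257, -0.966, -0.004], [-0.966, -0.257, -0.001], [-0.0, 0.004, -1.0]]
force: [-0.4, -0.2, -0.5]
width: 0.0854
```

Run:
```python
from h import *
p=shot("wrist","wr2.png")
goal(Tc(Q,(0,-.07,.083)))
print(proj(p,Tc(Q,(0,-.07,.116))),[np.array(d["centre"]) for d in ctrl.search_frame("knob_top",p)][:2])
wins(p,"wr2w.png",5000)
```

```text
t 3.7 tcp [ 0.515  -0.0331  0.191 ] xaz -1.311 tilt [-0.0016 -0.0008 -1.    ] shift mm [ -2.8  -2.7 108. ] J [ 0.38  0.22 -0.46  1.89  0.11  1.06 -1.44] F [-0.7  0.  -0. ] w 0.08564827083992577
[316.5261 205.1502] [array([0.5393, 0.0457, 0.0724])]
```

View pics/wr2.png

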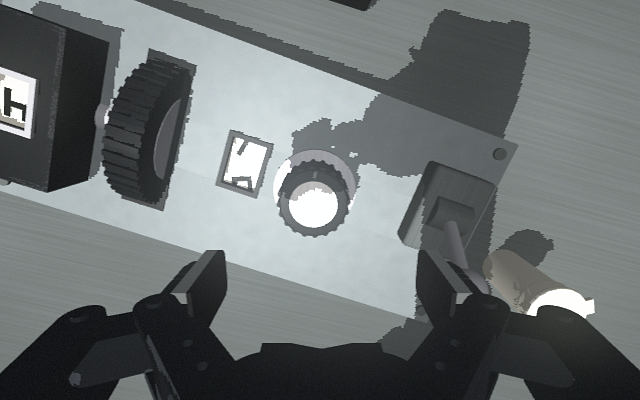

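View pics/wr2w.png

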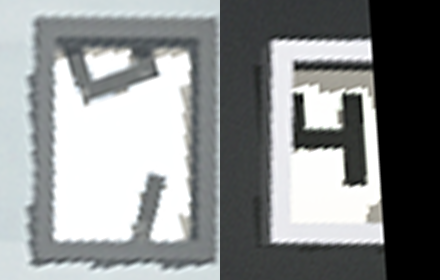

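Request:
arm_command([
  [[-3, -3, 12, 0], [-1, 0, 20, 0], [0, 0, 20, 0], [0, 0, 20, 0], [0, 0, 18, 0], [0, 0, 12, 0], [0, 0, 4, 0], [0, 0, 0, 0]],
], gripper=-0.6)

```text
time: 4.75
tcp_pos: [0.5178, -0.0269, 0.0854]
orientation: [[0.259, -0.966, 0.0], [-0.966, -0.259, -0.0], [0.0, -0.0, -1.0]]
force: [-0.7, -0.1, 0.5]
width: 0.0682
```

Run:
```python
from h import *
p=shot("wrist","wr3.png")
goal(Tc(Q,(0,-.07,.083)))
```

```text
t 4.8 tcp [ 0.5181 -0.0269  0.0857] xaz -1.309 tilt [ 0.0009 -0.0001 -1.    ] shift mm [2.5 2.1 2.7] J [ 0.34  0.36 -0.44  1.99  0.2   0.84 -1.52] F [ 0.2 -0.3 -0.3] w 0.06848725407351543
```

View pics/wr3.png

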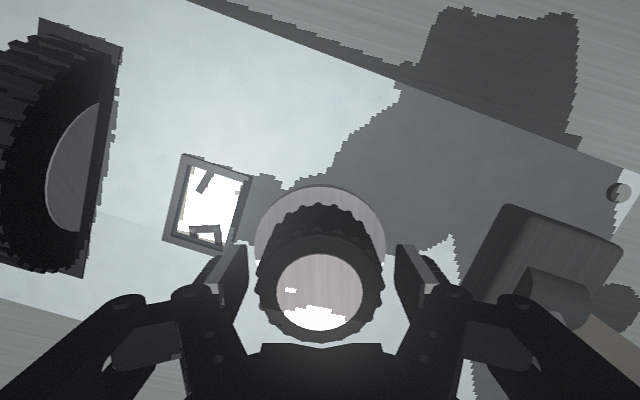

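Request:
arm_command([
  [[1, 2, 1, 0], [0, 0, 0, 0], [0, 0, 0, 0], [0, 0, 0, 0]],
], gripper=1, force=40)

```text
time: 5.3
tcp_pos: [0.5163, -0.0266, 0.0854]
orientation: [[0.259, -0.966, 0.001], [-0.966, -0.259, 0.002], [-0.002, -0.001, -1.0]]
force: [-2.3, 3.6, 5.8]
width: 0.0489
```

Request:
arm_command([
  [[0, 0, 0, -0.1], [0, 0, 0, -0.15], [0, 0, 0, -0.15], [0, 0, 0, -0.15], [0, 0, 0, -0.15], [0, 0, 0, -0.15], [0, 0, 0, -0.15], [0, 0, 0, 0]],
])

```text
time: 6.3
tcp_pos: [0.5165, -0.0268, 0.0854]
orientation: [[0.953, -0.303, 0.001], [-0.303, -0.953, 0.002], [0.001, -0.002, -1.0]]
force: [-1.9, 4.0, 5.0]
width: 0.049
```

Run:
```python
from h import *
p=shot("wrist","wr4.png")
goal(Tc(Q,(0,-.07,.083)))
wins(p,"wr4w.png",5000)
```

```text
t 6.35 tcp [ 0.5165 -0.0268  0.0854] xaz -0.308 tilt [ 0.0013  0.0017 -1.    ] shift mm [1.2 2.8 2.4] J [ 0.51  0.39 -0.65  1.99  0.31  0.86 -0.61] F [-1.2  3.3  5.2] w 0.04932847821918646
```

View pics/wr4.png

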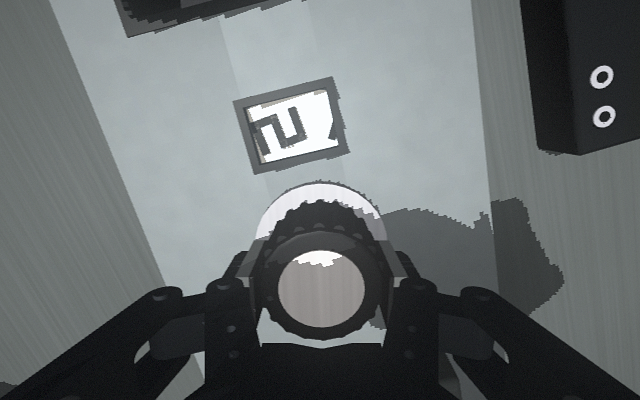

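View pics/wr4w.png

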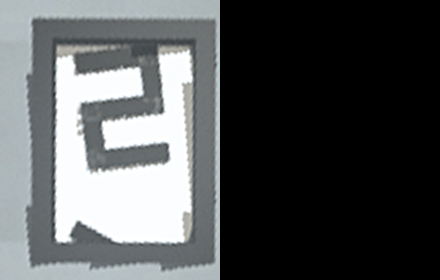

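Request:
arm_command([
  [[0, 0, 0, -0.1], [0, 0, 0, -0.15], [0, 0, 0, -0.15], [0, 0, 0, -0.15], [0, 0, 0, -0.15], [0, 0, 0, -0.15], [0, 0, 0, -0.15], [0, 0, 0, -0.14]],
])

```text
time: 7.35
tcp_pos: [0.5168, -0.0268, 0.0854]
orientation: [[0.67, 0.742, 0.002], [0.742, -0.67, 0.002], [0.003, 0.0, -1.0]]
force: [1.0, 5.5, 4.4]
width: 0.0487
```

Request:
arm_command([
  [[0, 0, 0, 0]],
])

```text
time: 7.48
tcp_pos: [0.5168, -0.0268, 0.0854]
orientation: [[0.673, 0.74, 0.002], [0.74, -0.673, 0.002], [0.003, 0.0, -1.0]]
force: [0.2, 4.3, 4.9]
width: 0.0489
```

Run:
```python
from h import *
p=shot("wrist","wr5.png")
goal(Tc(Q,(0,-.07,.083)))
wins(p,"wr5w.png",5000)
```

```text
t 7.525 tcp [ 0.5168 -0.0268  0.0854] xaz 0.832 tilt [ 0.002   0.0016 -1.    ] shift mm [-2.3  2.   2.4] J [ 0.7   0.46 -0.9   1.98  0.45  0.91  0.39] F [-1.2  3.5  5.6] w 0.04873697513018207
```

View pics/wr5w.png

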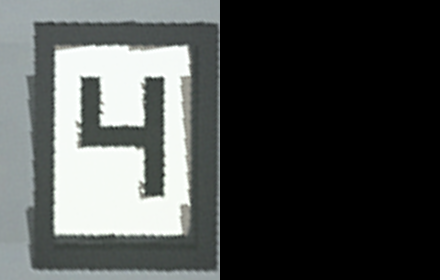

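View pics/wr5.png

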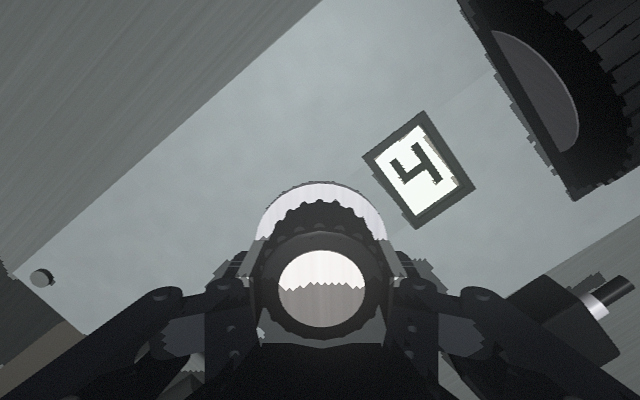

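Request:
arm_command([
  [[0, 0, 0, 0], [0, 0, 0, 0], [0, 0, 0, 0], [0, 0, -20, 0], [0, 0, -40, 0], [0, 0, -40, 0], [0, 0, -20, 0], [0, 0, 0, 0]],
], gripper=-0.6)

```text
time: 8.52
tcp_pos: [0.5168, -0.0285, 0.2058]
orientation: [[0.674, 0.738, 0.003], [0.738, -0.674, -0.001], [0.001, 0.003, -1.0]]
force: [0.1, -0.5, -0.3]
width: 0.0682
```

```bash
sed -i 's/^Q=.*/Q=np.array([0.5225,0.0430,-0.0714])/' h.py
python3 - <<'E'
from h import *
p=shot("wrist","wr6.png")
goal(Tc(Q,(-.04,.065,.2)))
wins(p,"wr6w.png",5000)
E
```

```text
t 8.575 tcp [ 0.5158 -0.0287  0.2042] xaz 0.831 tilt [ 0.0001 -0.0007 -1.    ] shift mm [  83.7 -115.1    4.1] J [ 0.82  0.3  -1.    1.87  0.28  1.12  0.54] F [-0.  -1.5  0.2] w 0.06807510690234714
```

View pics/wr6w.png

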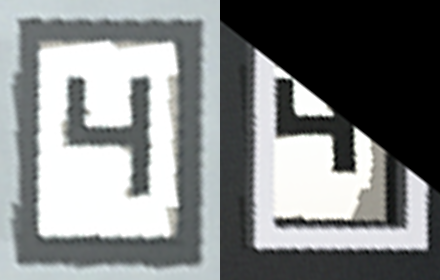

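Request:
arm_command([
  [[0, 0, 0, -0.15], [0, 0, 0, -0.17], [0, 0, 0, -0.17], [0, 0, 0, -0.17], [0, 0, 0, 0]],
], gripper=0.1)

```text
time: 9.2
tcp_pos: [0.5148, -0.0286, 0.2025]
orientation: [[0.081, 0.997, -0.003], [0.997, -0.081, 0.001], [0.001, -0.003, -1.0]]
force: [-0.0, 0.5, 0.3]
width: 0.0383
```

Run:
```python
from h import *
goal(Tc(Q,(-.025,.065,.2)))
```

```text
t 9.2 tcp [ 0.5148 -0.0286  0.2025] xaz 1.489 tilt [-0.0032  0.0012 -1.    ] shift mm [136.7 -23.8   2.8] J [ 0.91  0.36 -1.14  1.87  0.35  1.15  1.13] F [-0.   0.5  0.3] w 0.03834631609397041
```

Request:
arm_command([
  [[20, -3, 0, 0], [25, -4, 0, 0], [25, -4, 0, 0], [25, -4, 0, 0], [25, -4, 0, 0], [16, -4, 0, 0], [0, 0, 0, 0]],
])

```text
time: 10.07
tcp_pos: [0.5032, 0.11, 0.204]
orientation: [[0.078, 0.997, -0.001], [0.997, -0.078, -0.0], [-0.0, -0.001, -1.0]]
force: [-0.4, -0.3, -1.8]
width: 0.0383
```

Run:
```python
from h import *
goal(Tc(Q,(-.025,.065,.2)))
p=shot("wrist","wr7.png")
wins(p,"wr7w.png",5000)
# predicted wheel outline points
for X in[(0,.053,.118),(0,.077,.118),(-.05,.053,.0894),(-.05,.077,.0894)]: print(X,proj(p,Tc(Q,X)))
```

```text
t 10.075 tcp [0.5032 0.11   0.204 ] xaz 1.493 tilt [-0.0007 -0.0002 -1.    ] shift mm [-0.5 -1.   4. ] J [ 0.65  0.36 -1.16  1.87  0.36  1.15  0.86] F [-0.4 -0.3 -1.8] w 0.038323026631791726
(0, 0.053, 0.118) [305.6992 234.0931]
(0, 0.077, 0.118) [336.8566 233.9089]
(-0.05, 0.053, 0.0894) [306.1327 163.6083]
(-0.05, 0.077, 0.0894) [335.6079 163.4258]
```

View pics/wr7.png

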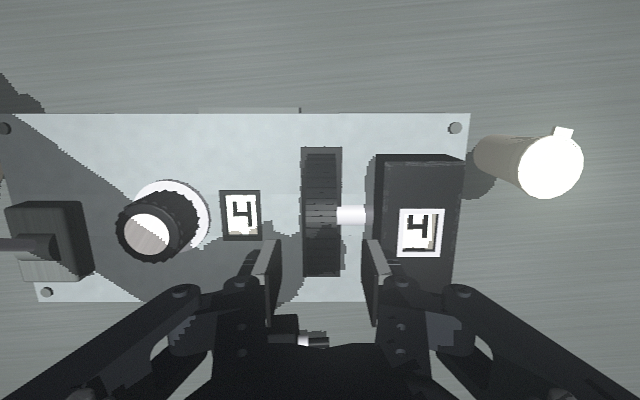

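View pics/wr7w.png

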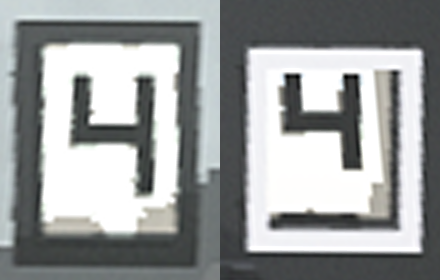

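Request:
arm_command([
  [[0, 0, 25, 0], [0, 0, 25, 0], [0, 0, 25, 0], [0, 0, 20, 0], [0, 0, 10, 0], [0, 0, 5, 0], [0, 0, 0, 0]],
])

```text
time: 11.0
tcp_pos: [0.5041, 0.109, 0.0945]
orientation: [[0.08, 0.997, 0.0], [0.997, -0.08, 0.0], [0.0, 0.0, -1.0]]
force: [-0.4, -0.4, -0.5]
width: 0.038
```

Run:
```python
from h import *
goal(Tc(Q,(-.025,.065,.082)))
p=shot("wrist","wr8.png")
```

```text
t 11.0 tcp [0.5041 0.109  0.0945] xaz 1.491 tilt [ 0.0004  0.     -1.    ] shift mm [ 0.4 -2.  12.5] J [ 0.54  0.5  -1.04  1.98  0.53  0.97  0.72] F [-0.4 -0.4 -0.5] w 0.0379567647693959
```

View pics/wr8.png

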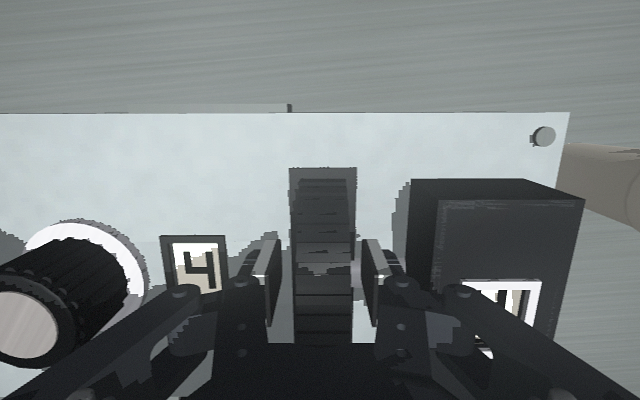

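Request:
arm_command([
  [[0, -2, 8, 0], [0, 0, 4, 0], [0, 0, 0, 0]],
])

```text
time: 11.42
tcp_pos: [0.5015, 0.109, 0.0819]
orientation: [[0.08, 0.997, -0.001], [0.997, -0.08, -0.0], [-0.0, -0.001, -1.0]]
force: [-0.8, 0.3, -0.3]
width: 0.0383
```

Request:
arm_command([
  [[0, 0, 0, 0], [0, 0, 0, 0], [0, 0, 0, 0], [0, 0, 0, 0]],
], gripper=1, force=25)

```text
time: 11.92
tcp_pos: [0.502, 0.11, 0.0825]
orientation: [[0.079, 0.997, 0.001], [0.997, -0.079, 0.001], [0.001, 0.001, -1.0]]
force: [-0.5, 4.8, -0.6]
width: 0.0235
```

Run:
```python
from h import *
goal(Tc(Q,(-.025,.065,.082)))
r=.048
for f in np.arange(-.55,.56,.1): print(f.round(2),(r*1000*np.sin(f)).round(1),(r*1000*np.cos(f)).round(1))
```

```text
t 11.925 tcp [0.502  0.11   0.0825] xaz 1.492 tilt [ 0.0007  0.0012 -1.    ] shift mm [-0.4  0.2  0.5] J [ 0.52  0.51 -1.03  1.99  0.54  0.94  0.71] F [-0.5  4.8 -0.6] w 0.023520416581764528
-0.55 -25.1 40.9
-0.45 -20.9 43.2
-0.35 -16.5 45.1
-0.25 -11.9 46.5
-0.15 -7.2 47.5
-0.05 -2.4 47.9
0.05 2.4 47.9
0.15 7.2 47.5
0.25 11.9 46.5
0.35 16.5 45.1
0.45 20.9 43.2
0.55 25.1 40.9
```

Request:
arm_command([
  [[0, 4.2, -2.3, 0], [0, 4.4, -1.9, 0], [0, 4.6, -1.4, 0], [0, 4.7, -1, 0], [0, 4.8, -0.4, 0], [0, 4.8, 0, 0], [0, 4.8, 0.4, 0], [0, 4.7, 1, 0]],
])

```text
time: 12.92
tcp_pos: [0.5348, 0.1075, 0.0874]
orientation: [[0.078, 0.997, -0.008], [0.997, -0.078, -0.0], [-0.001, -0.008, -1.0]]
force: [-7.9, 4.0, 4.0]
width: 0.0235
```

```bash
python3 - <<'E'
from h import *
goal(Tc(Q,(.0119,.065,.0875)))
p=shot("top")
wins(p,"t9w.png",8000)
p=shot("wrist","wr9.png")
p=shot("side");wins(p,"s9w.png",8000)
cv2.imwrite("pics/ts9.png",np.hstack([cv2.imread("pics/t9w.png"),cv2.imread("pics/s9w.png")])[:, :])
E
python3 -c "
import cv2;a=cv2.imread('pics/ts9.png');cv2.imwrite('pics/ts9.png',cv2.resize(a,None,fx=.5,fy=.5))"
```

```text
t 12.925 tcp [0.5348 0.1075 0.0874] xaz 1.492 tilt [-0.0079 -0.0001 -1.    ] shift mm [-0.2  4.2 -0.2] J [ 0.5   0.56 -1.01  1.91  0.56  1.    0.73] F [-7.9  4.   4. ] w 0.02351805276814971
```

View pics/ts9.png

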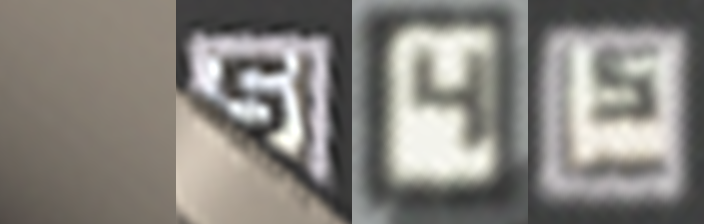

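View pics/wr9.png

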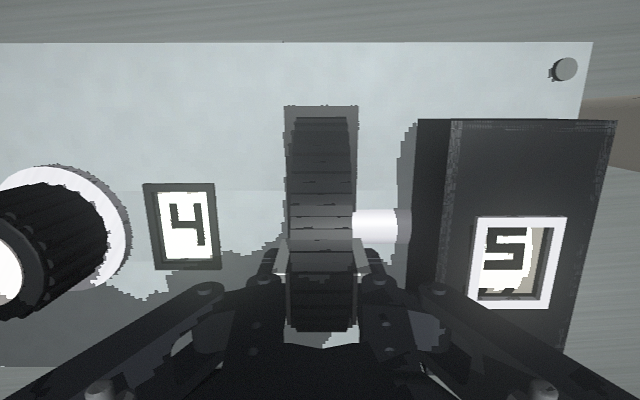

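Request:
arm_command([
  [[0, 4.6, 1.4, 0], [0, 4.4, 1.9, 0], [0, 4.2, 2.3, 0], [0, 2, 1, 0], [0, 0, 0, 0]],
])

```text
time: 13.7
tcp_pos: [0.5514, 0.1062, 0.0812]
orientation: [[0.079, 0.997, -0.005], [0.997, -0.079, 0.0], [-0.0, -0.005, -1.0]]
force: [-5.4, 3.6, 3.7]
width: 0.0236
```

Run:
```python
from h import *
goal(Tc(Q,(.0251,.065,.082)))
p=shot("wrist","wr10.png")
wins(p,"wr10w.png",5000)
```

```text
t 13.7 tcp [0.5514 0.1062 0.0812] xaz 1.492 tilt [-0.0051  0.0004 -1.    ] shift mm [-0.1  0.8 -0.8] J [ 0.48  0.59 -0.99  1.88  0.58  1.    0.73] F [-5.4  3.6  3.7] w 0.023642437346132618
```

View pics/wr10.png

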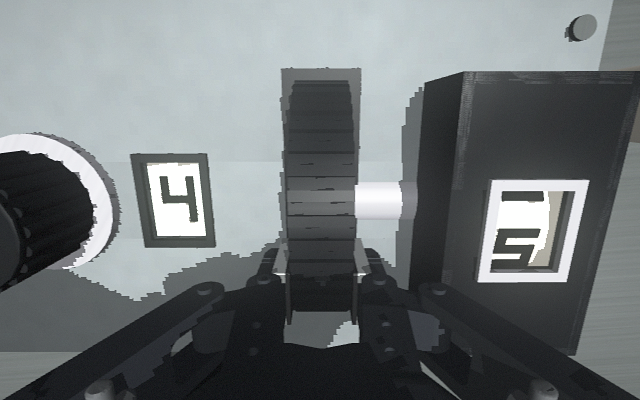

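Request:
arm_command([
  [[0, 0, 0, 0], [0, 0, 0, 0], [0, 0, -4, 0], [0, -15, -5, 0], [0, -20, 0, 0], [0, -15, 4, 0], [0, 0, 4, 0], [0, 0, 0, 0]],
], gripper=0.1)

```text
time: 14.75
tcp_pos: [0.5043, 0.1086, 0.0821]
orientation: [[0.08, 0.997, 0.0], [0.997, -0.08, -0.0], [-0.0, 0.0, -1.0]]
force: [0.3, 0.8, 0.7]
width: 0.0383
```

Run:
```python
from h import *
goal(Tc(Q,(-.025,.065,.082)))
p=shot("wrist","wr11.png")
wins(p,"wr11w.png",5000)
```

```text
t 14.75 tcp [0.5043 0.1086 0.0821] xaz 1.491 tilt [ 0.0001 -0.0003 -1.    ] shift mm [ 0.8 -2.2  0.1] J [ 0.52  0.52 -1.03  1.99  0.55  0.95  0.71] F [0.3 0.8 0.7] w 0.038305403656090115
```

View pics/wr11.png

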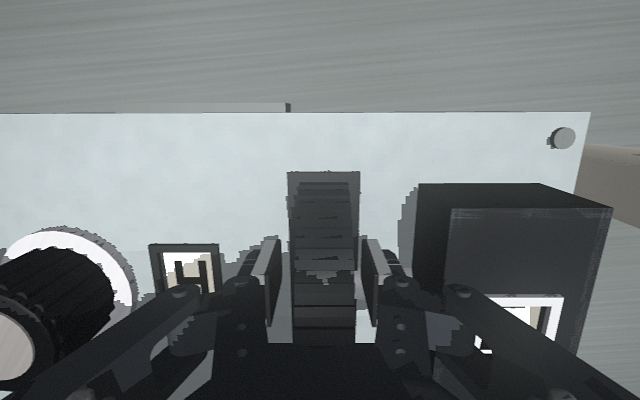

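Request:
arm_command([
  [[1, -2, 0, 0], [0, 0, 0, 0], [0, 0, 0, 0], [0, 0, 0, 0]],
], gripper=1)

```text
time: 15.3
tcp_pos: [0.5031, 0.11, 0.0824]
orientation: [[0.08, 0.997, 0.002], [0.997, -0.08, 0.0], [0.0, 0.002, -1.0]]
force: [5.0, -0.4, -3.7]
width: 0.0234
```

Request:
arm_command([
  [[0, 4.2, -2.3, 0], [0, 4.4, -1.9, 0], [0, 4.6, -1.4, 0], [0, 4.7, -1, 0], [0, 4.8, -0.4, 0], [0, 4.8, 0, 0], [0, 4.8, 0.4, 0], [0, 0, 0, 0]],
])

```text
time: 16.3
tcp_pos: [0.5318, 0.1077, 0.0888]
orientation: [[0.079, 0.997, -0.006], [0.997, -0.079, -0.002], [-0.002, -0.006, -1.0]]
force: [-6.0, 0.8, -1.3]
width: 0.0237
```

Run:
```python
from h import *
goal(Tc(Q,(.0072,.065,.0885)))
p=shot("wrist","wr12.png")
wins(p,"wr12w.png",5000)
p=shot("side");wins(p,"s12w.png",8000)
```

```text
t 16.3 tcp [0.5318 0.1077 0.0888] xaz 1.492 tilt [-0.0059 -0.0017 -1.    ] shift mm [-0.2  2.6  0.3] J [ 0.5   0.55 -1.01  1.91  0.56  1.    0.73] F [-6.   0.8 -1.3] w 0.02370976778589283
```

View pics/wr12.png

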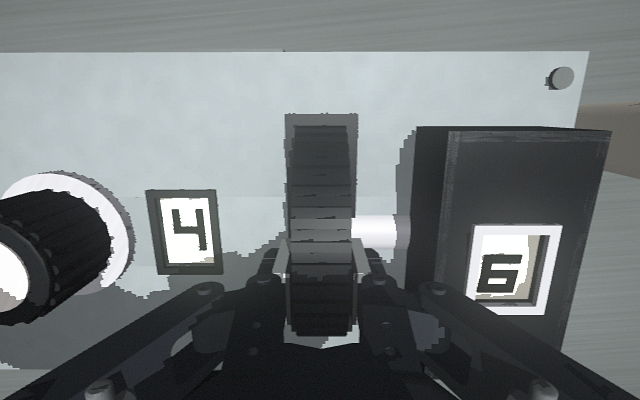

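View pics/s12w.png

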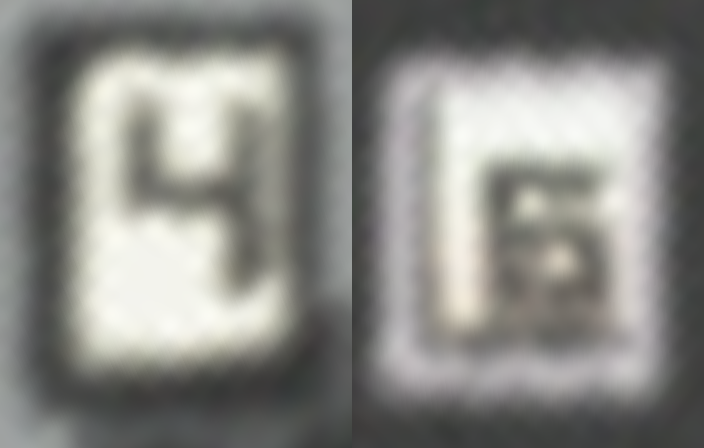

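Request:
arm_command([
  [[0, 4.7, 1, 0], [0, 4.6, 1.4, 0], [0, 4.4, 1.9, 0], [0, 4.2, 2.3, 0], [0, 0, 0, 0], [0, 0, 0, 0]],
])

```text
time: 17.15
tcp_pos: [0.5509, 0.1062, 0.083]
orientation: [[0.079, 0.997, -0.003], [0.997, -0.079, -0.002], [-0.002, -0.003, -1.0]]
force: [-4.0, -0.7, 1.7]
width: 0.0233
```

Run:
```python
from h import *
goal(Tc(Q,(.0251,.065,.082)))
p=shot("wrist","wr13.png")
q=shot("side");wins(q,"s13w.png",8000)
```

```text
t 17.15 tcp [0.5509 0.1062 0.083 ] xaz 1.491 tilt [-0.0032 -0.0016 -1.    ] shift mm [-0.1  1.3  1. ] J [ 0.48  0.58 -0.99  1.88  0.58  1.    0.73] F [-4.  -0.7  1.7] w 0.023250399587225277
```

View pics/wr13.png

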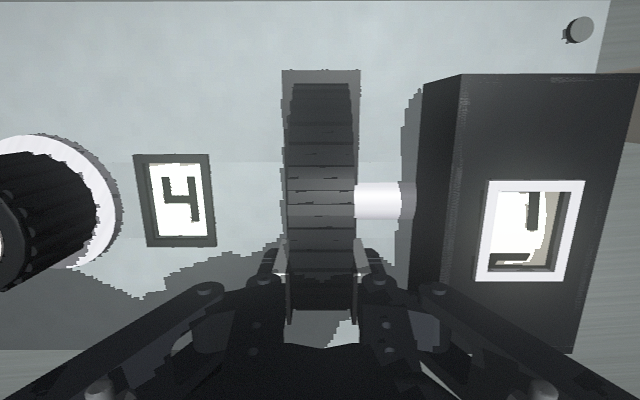

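View pics/s13w.png

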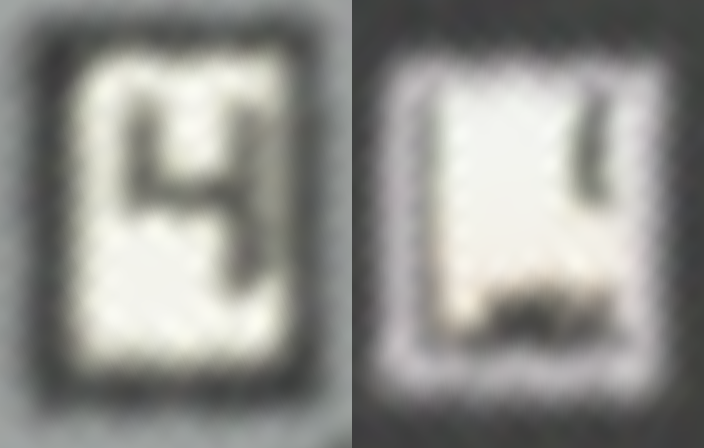

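Request:
arm_command([
  [[0, 0, 0, 0], [0, 0, 0, 0], [0, 0, -4, 0], [0, -15, -4, 0], [0, -15, 0, 0], [0, -5, 2, 0], [0, 0, 0, 0]],
], gripper=0.1)

```text
time: 18.12
tcp_pos: [0.5166, 0.1086, 0.0881]
orientation: [[0.079, 0.997, -0.0], [0.997, -0.079, -0.001], [-0.001, -0.0, -1.0]]
force: [0.4, -0.4, 0.5]
width: 0.0385
```

Run:
```python
from h import *
goal(Tc(Q,(-.0095,.065,.088)))
q=shot("side");wins(q,"s14w.png",8000)
p=shot("wrist","wr14.png");
for X in[(0,.142,.112)]: print(proj(p,Tc(Q,X)))
```

```text
t 18.125 tcp [0.5166 0.1086 0.0881] xaz 1.492 tilt [-0.0002 -0.0009 -1.    ] shift mm [-0.   1.1  0.1] J [ 0.52  0.53 -1.02  1.95  0.55  0.97  0.72] F [ 0.4 -0.4  0.5] w 0.03849974038188755
[502.8007 298.4022]
```

View pics/wr14.png

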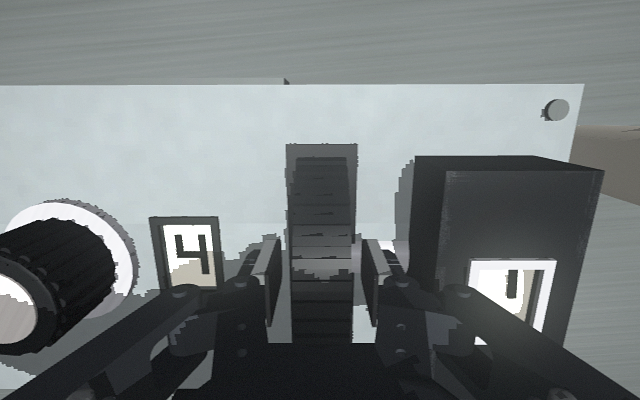

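View pics/s14w.png

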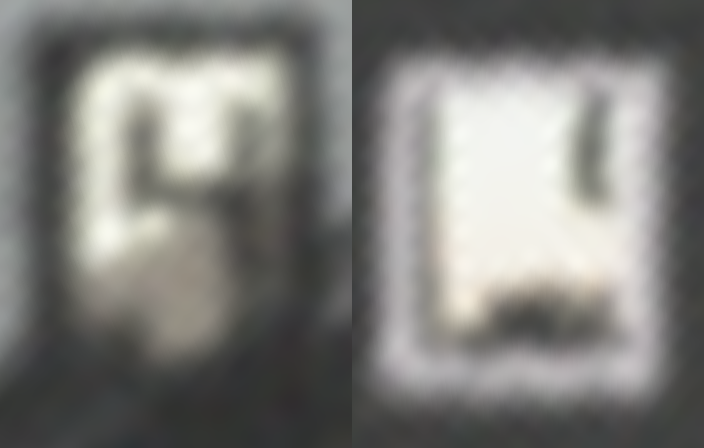

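Request:
arm_command([
  [[0, 0, 0, 0], [0, 0, 0, 0], [0, 0, 0, 0], [0, 0, 0, 0]],
], gripper=1)

```text
time: 18.73
tcp_pos: [0.5177, 0.1088, 0.0884]
orientation: [[0.08, 0.997, 0.001], [0.997, -0.08, -0.0], [-0.0, 0.001, -1.0]]
force: [1.0, 0.4, 0.9]
width: 0.0236
```

Request:
arm_command([
  [[0, 2.5, -0.4, 0], [0, 3, -0.4, 0], [0, 3, -0.2, 0], [0, 2.5, 0, 0], [0, 0, 0, 0], [0, 0, 0, 0]],
])

```text
time: 19.48
tcp_pos: [0.5247, 0.1083, 0.0886]
orientation: [[0.079, 0.997, -0.007], [0.997, -0.079, -0.002], [-0.002, -0.007, -1.0]]
force: [-7.2, -0.1, 5.4]
width: 0.0234
```

Run:
```python
from h import *
goal(Tc(Q,(0.0,.065,.089)))
q=shot("side");wins(q,"s15w.png",8000)
p=shot("wrist","wr15.png");
```

```text
t 19.475 tcp [0.5247 0.1083 0.0886] xaz 1.492 tilt [-0.0073 -0.0015 -1.    ] shift mm [-0.2  2.5 -0.4] J [ 0.51  0.54 -1.02  1.93  0.55  0.99  0.73] F [-7.2 -0.1  5.4] w 0.02338747912932976
```

View pics/wr15.png

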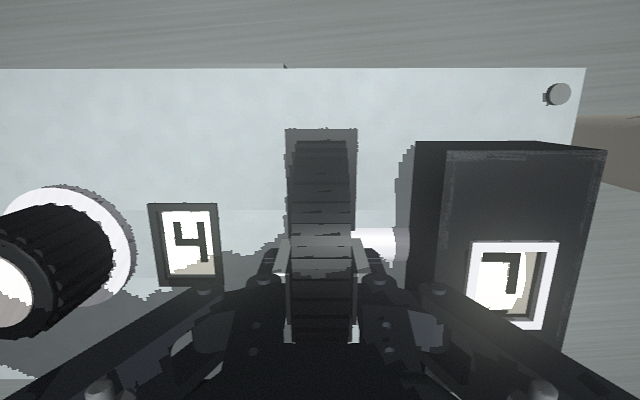

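View pics/s15w.png

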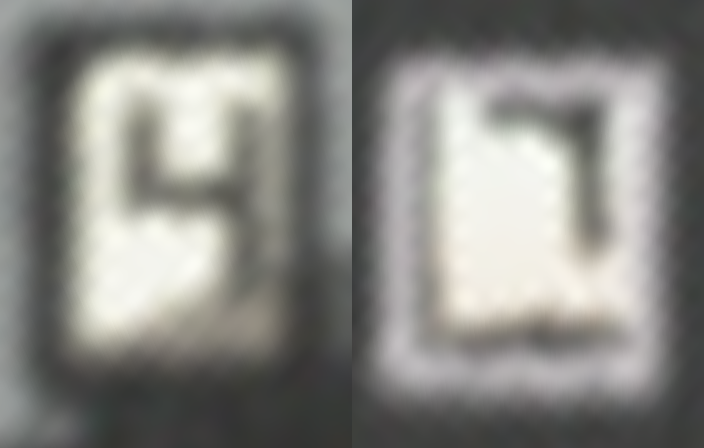

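Request:
arm_command([
  [[0, 2, 0, 0], [0, 2, 0.2, 0], [0, 0, 0, 0], [0, 0, 0, 0]],
])

```text
time: 20.08
tcp_pos: [0.5287, 0.108, 0.0884]
orientation: [[0.079, 0.997, -0.007], [0.997, -0.079, -0.001], [-0.002, -0.007, -1.0]]
force: [-6.6, -0.1, 4.7]
width: 0.0232
```

Run:
```python
from h import *
goal(Tc(Q,(0.004,.065,.089)))
q=shot("side");wins(q,"s16w.png",8000)
```

```text
t 20.075 tcp [0.5287 0.108  0.0884] xaz 1.492 tilt [-0.0071 -0.0014 -1.    ] shift mm [-0.2  2.4 -0.6] J [ 0.51  0.55 -1.01  1.92  0.55  0.99  0.73] F [-6.6 -0.1  4.7] w 0.023248026397302023
```

View pics/s16w.png

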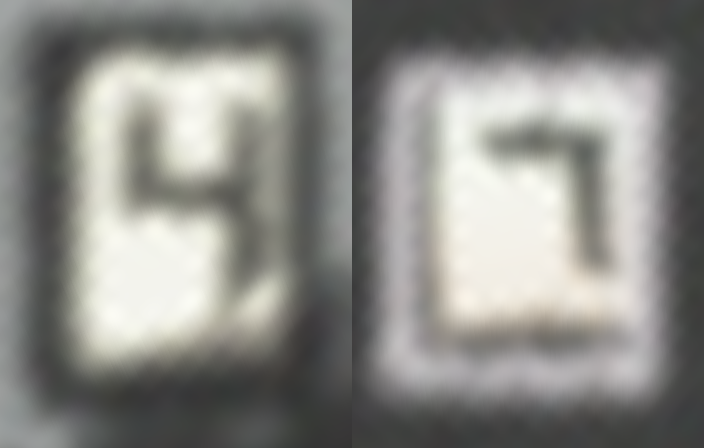

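Request:
arm_command([
  [[0, 0, 0, 0], [0, 0, 0, 0], [0, 0, -15, 0], [0, 0, -30, 0], [0, 0, -40, 0], [0, 0, -30, 0], [0, 0, 0, 0]],
], gripper=0.1)

```text
time: 21.0
tcp_pos: [0.5342, 0.1087, 0.2075]
orientation: [[0.08, 0.997, 0.006], [0.997, -0.08, 0.001], [0.001, 0.006, -1.0]]
force: [0.1, -0.1, -0.0]
width: 0.0389
```

Run:
```python
from h import *
goal(Tc(Q,(0.004,.065,.2)))
p=shot("wrist","wr17.png"); cam=-np.array(p["R"]).T@np.array(p["t"]); print("cam",cam,"win",Tc(Q,(0,.142,.112)),Tc(Q,(0,-.008,.07)))
wins(p,"wr17w.png",8000)
q=shot("top");wins(q,"t17w.png",8000)
# expected px (8/mm) shift of center due to depth 5mm for both cams
for c in(p,q):
  for X,z in(((0,.142,.107),.112),((0,-.008,.066),.07)):
    w=onplane(c,proj(c,Tc(Q,X)),z); d=w-Tc(Q,(X[0],X[1],z)); print((d*8000).round(1))
```

```text
t 21.0 tcp [0.5342 0.1087 0.2075] xaz 1.491 tilt [ 0.0064  0.0008 -1.    ] shift mm [-1.4 -3.1  7.5] J [ 0.61  0.41 -1.13  1.8   0.4   1.18  0.85] F [ 0.1 -0.1 -0. ] w 0.03885708571090292
cam [0.4654 0.1134 0.3502] win [0.5326 0.1846 0.112 ] [0.5219 0.035  0.07  ]
[-11.1 -11.7  -0. ]
[-6.4  8.8  0. ]
[-5.6 -7.3  0. ]
[-4.  -1.2  0. ]
```

View pics/wr17w.png

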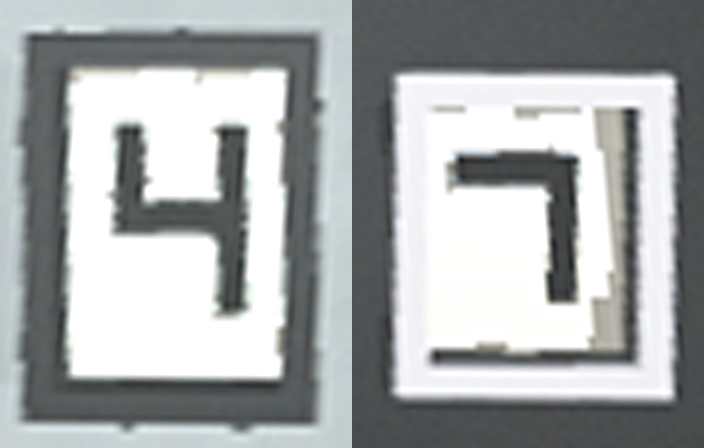

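View pics/t17w.png

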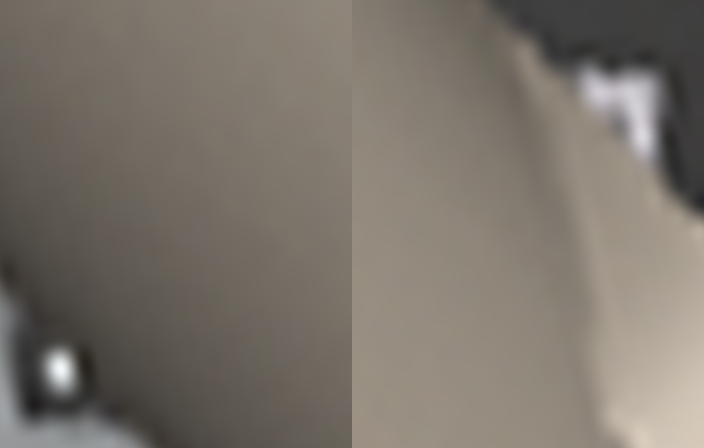

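View pics/wr17.png

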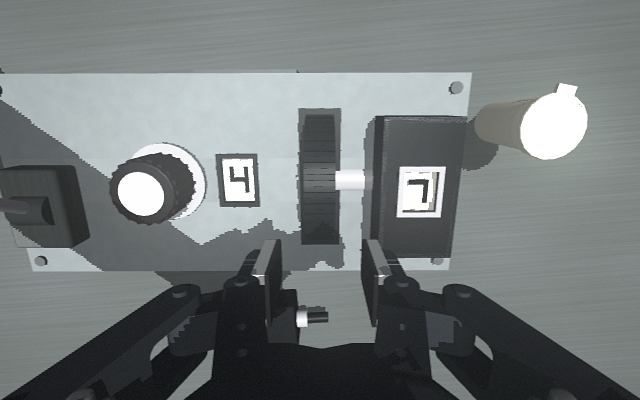

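Request:
arm_command([
  [[0, 0, 0, 0.16], [0, 0, 0, 0.18], [0, 0, 0, 0.18], [0, 0, 0, 0.18], [0, 0, 0, 0.18], [0, 0, 0, 0.18], [0, 0, 0, 0.18], [0, 0, 0, 0.18]],
], gripper=1)

```text
time: 22.1
tcp_pos: [0.5313, 0.1073, 0.2027]
orientation: [[0.998, 0.065, -0.003], [0.065, -0.998, -0.0], [-0.003, 0.0, -1.0]]
force: [-0.3, 0.1, -0.0]
width: -0.0004
```

Request:
arm_command([
  [[0, 0, 0, 0.18], [0, 0, 0, 0.18], [0, 0, 0, 0.18], [0, 0, 0, 0.18], [0, 0, 0, 0.18], [0, 0, 0, 0.18], [0, 0, 0, 0.18], [0, 0, 0, 0.18]],
])

```text
time: 23.1
tcp_pos: [0.5313, 0.1074, 0.2026]
orientation: [[0.195, -0.981, -0.003], [-0.981, -0.195, -0.001], [0.0, 0.003, -1.0]]
force: [0.1, -0.5, 1.1]
width: -0.0003
```

Request:
arm_command([
  [[0, 0, 0, 0.18], [0, 0, 0, 0.06], [0, 0, 0, 0]],
])

```text
time: 23.48
tcp_pos: [0.5314, 0.1075, 0.2029]
orientation: [[-0.037, -0.999, -0.002], [-0.999, 0.037, -0.001], [0.001, 0.002, -1.0]]
force: [-0.2, -0.4, 0.4]
width: 0.0002
```

Run:
```python
from h import *
goal(Tc(Q,(-.06,-.175,.2)))
```

```text
t 23.475 tcp [0.5314 0.1075 0.2029] xaz -1.608 tilt [-0.0024 -0.0006 -1.    ] shift mm [237.6  72.5   3.2] J [ 0.17  0.26 -0.53  1.82  0.15  1.1  -2.02] F [-0.2 -0.4  0.4] w 0.0001683080010823025
```

Request:
arm_command([
  [[20, 12, 0, 0], [30, 15, 0, 0], [35, 15, 0, 0], [35, 15, 0, 0], [35, 15, 0, 0], [35, 0, 0, 0], [30, 0, 0, 0], [18, 0, 0, 0]],
])

```text
time: 24.48
tcp_pos: [0.4504, -0.1291, 0.2035]
orientation: [[-0.039, -0.999, -0.001], [-0.999, 0.039, -0.0], [0.0, 0.001, -1.0]]
force: [-1.0, -0.4, 0.3]
width: -0.0003
```

Request:
arm_command([
  [[0, 0, 0, 0]],
])

```text
time: 24.6
tcp_pos: [0.4505, -0.1286, 0.2034]
orientation: [[-0.04, -0.999, -0.001], [-0.999, 0.04, 0.0], [-0.0, 0.001, -1.0]]
force: [0.2, 0.4, 0.1]
width: -0.0003
```

Run:
```python
from h import *
goal(Tc(Q,(-.06,-.175,.14)))
p=shot("wrist","wr18.png")
for th in(0,.15): print(proj(p,Tc(Q,(.02+.07*np.sin(th-.5),-.175,.092+.07*np.cos(th-.5)))))
```

```text
t 24.6 tcp [ 0.4505 -0.1286  0.2034] xaz -1.611 tilt [-0.0013  0.0001 -1.    ] shift mm [-1.3  0.3 63.5] J [ 0.52  0.11 -0.36  1.98  0.05  1.06 -1.47] F [0.2 0.4 0.1] w -0.0002662405831551504
[320.2708 149.4129]
[320.758  133.7878]
```

View pics/wr18.png

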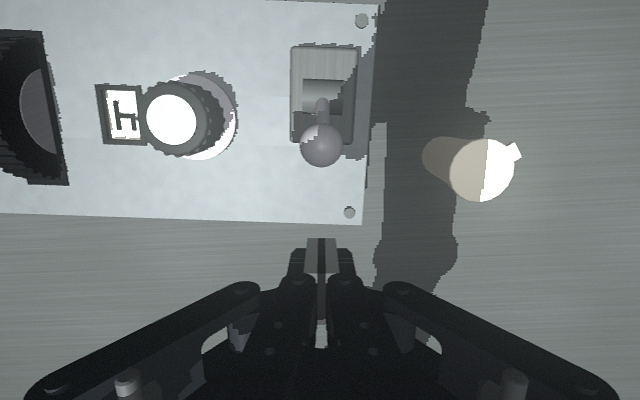

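Request:
arm_command([
  [[-1, 0, 20, 0], [0, 0, 25, 0], [0, 0, 18, 0], [0, 0, 0, 0]],
], gripper=1, force=40)

```text
time: 25.15
tcp_pos: [0.4501, -0.1247, 0.1398]
orientation: [[-0.035, -0.999, -0.003], [-0.999, 0.035, 0.001], [-0.001, 0.003, -1.0]]
force: [-0.4, -0.4, 0.1]
width: 0.0001
```

Request:
arm_command([
  [[0, -10, 0, 0], [0, -10, 0, 0], [0, -10, 0, 0], [0.5, -10, 0, 0], [0.5, -10, 0, 0], [0.5, -10, 0, 0], [0.5, -10, 0, 0], [0, 0, 0, 0]],
])

```text
time: 26.15
tcp_pos: [0.5222, -0.1309, 0.141]
orientation: [[-0.038, -0.999, 0.001], [-0.999, 0.038, 0.0], [-0.0, -0.001, -1.0]]
force: [0.3, 1.0, -0.0]
width: 0.0001
```

Run:
```python
from h import *
goal(Tc(Q,(.03,-.175,.14)))
p=shot("wrist","wr19.png")
```

```text
t 26.15 tcp [ 0.5222 -0.1309  0.141 ] xaz -1.609 tilt [ 0.001   0.0002 -1.    ] shift mm [  2.1 -17.8   1.1] J [ 0.47  0.31 -0.36  1.9   0.13  0.96 -1.56] F [ 0.3  1.  -0. ] w 0.00010415445144182249
```

View pics/wr19.png

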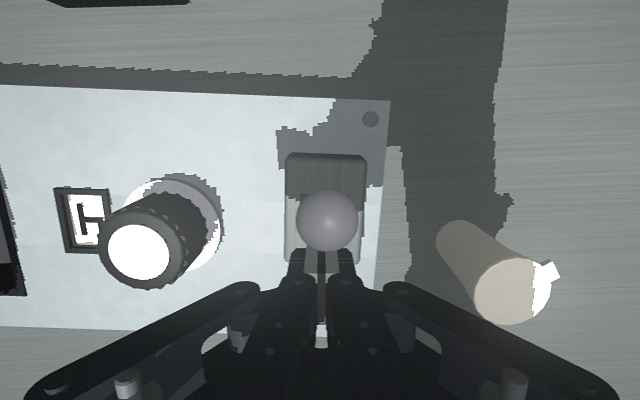

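Request:
arm_command([
  [[1, -6, 0, 0], [1, -5, 0, 0], [0, -4, 0, 0], [0, -2, 0, 0], [0, 0, 0, 0]],
])

```text
time: 26.82
tcp_pos: [0.538, -0.1338, 0.141]
orientation: [[-0.038, -0.999, -0.0], [-0.999, 0.038, -0.0], [0.0, 0.0, -1.0]]
force: [-1.4, -0.2, -0.1]
width: -0.0002
```

Run:
```python
from h import *
goal(Tc(Q,(.03,-.175,.14)))
p=shot("wrist","wr20.png")
```

```text
t 26.825 tcp [ 0.538  -0.1338  0.141 ] xaz -1.609 tilt [-0.0002 -0.0002 -1.    ] shift mm [-0.2 -1.9  1. ] J [ 0.46  0.33 -0.36  1.86  0.14  0.97 -1.57] F [-1.4 -0.2 -0.1] w -0.00015220898916524627
```

View pics/wr20.png

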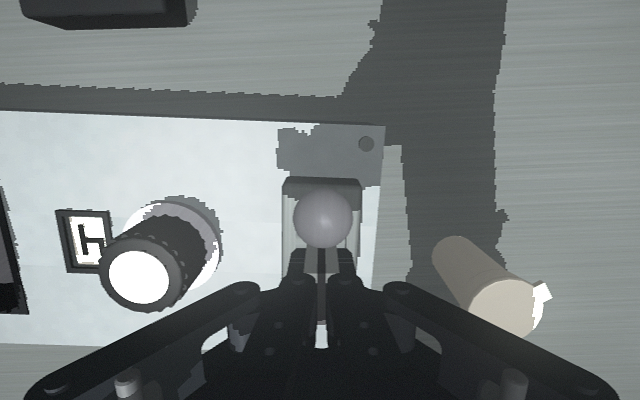

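No stop felt yet; keep pushing in small steps.

Request:
arm_command([
  [[0, -2, 0, 0], [0, -2, 0, 0], [0, -2, 0, 0], [0, 0, 0, 0]],
])

```text
time: 27.38
tcp_pos: [0.5385, -0.1339, 0.1408]
orientation: [[-0.039, -0.999, -0.013], [-0.999, 0.039, 0.0], [0.0, 0.013, -1.0]]
force: [-14.0, 1.2, 10.2]
width: 0.0006
```

Request:
arm_command([
  [[0, -2, 0, 0], [0, -2, 0, 0], [0, 0, 0, 0]],
])

```text
time: 27.75
tcp_pos: [0.5386, -0.134, 0.1402]
orientation: [[-0.039, -0.999, -0.021], [-0.999, 0.039, 0.0], [0.001, 0.021, -1.0]]
force: [-22.8, 2.1, 16.0]
width: 0.0002
```

Request:
arm_command([
  [[0, 8, 0, 0], [0, 10, 0, 0], [0, 15, 0, 0], [0, 15, -15, 0], [0, 10, -40, 0], [0, 10, -40, 0], [0, 0, 0, 0], [0, 0, 0, 0]],
])

```text
time: 28.75
tcp_pos: [0.4797, -0.1315, 0.2359]
orientation: [[-0.038, -0.999, 0.0], [-0.999, 0.038, -0.0], [0.0, -0.0, -1.0]]
force: [-0.1, -0.8, 0.4]
width: -0.0001
```

Run:
```python
from h import *
goal(Tc(Q,(.03,-.175,.14)))
p=shot("wrist","wr21.png")
for th in(.9,1.0): print(proj(p,Tc(Q,(.02+.07*np.sin(th-.5),-.175,.092+.07*np.cos(th-.5)))))
q=shot("side","side21.png")
for th in(.9,1.0): print(proj(q,Tc(Q,(.02+.07*np.sin(th-.5),-.175,.092+.07*np.cos(th-.5)))))
```

```text
t 28.75 tcp [ 0.4797 -0.1315  0.2359] xaz -1.609 tilt [ 0.0002 -0.0004 -1.    ] shift mm [ -0.1 -60.3  95.9] J [ 0.52  0.13 -0.37  1.88  0.05  1.14 -1.48] F [-0.1 -0.8  0.4] w -0.00011280871529162325
[320.9336  96.679 ]
[321.2545  86.9882]
[373.1334 173.9578]
[371.464  173.4674]
```

View pics/wr21.png

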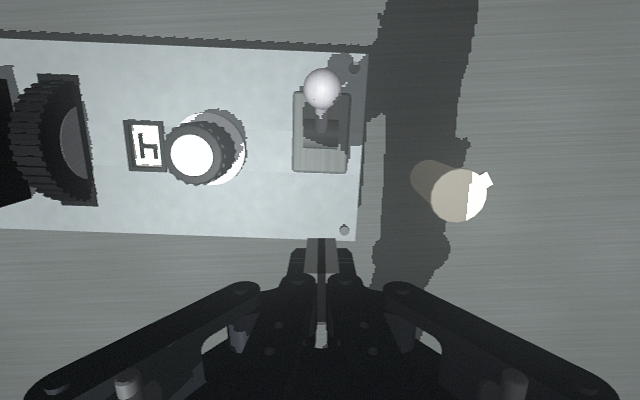

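View pics/side21.png

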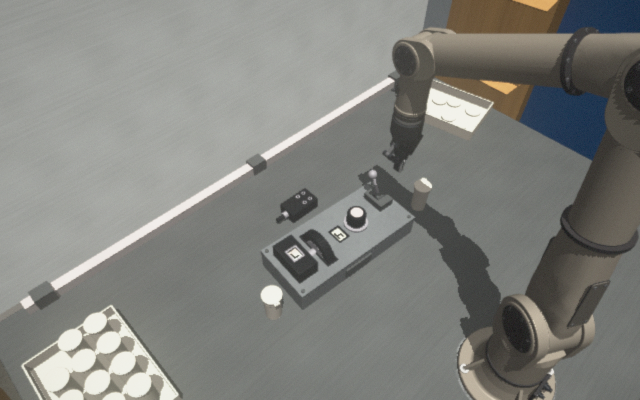

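Request:
arm_command([
  [[20, 0, -20, 0], [30, 0, 0, 0], [35, 0, 0, 0], [35, 0, 0, 0], [35, 0, 0, 0], [35, 0, 0, 0], [20, 0, 0, 0], [0, 0, 0, 0]],
])

```text
time: 29.85
tcp_pos: [0.4714, -0.3421, 0.255]
orientation: [[-0.04, -0.999, -0.002], [-0.999, 0.04, 0.001], [-0.001, 0.002, -1.0]]
force: [0.5, 0.6, -0.8]
width: 0.0001
```

Run:
```python
from h import *
p=shot("top","top22.png");wins(p,"t22w.png",8000)
goal((.45,-.13,.2))
for th in(.9,1.0): print(proj(p,Tc(Q,(.02+.07*np.sin(th-.5),-.175,.092+.07*np.cos(th-.5)))))
a=cv2.imread('pics/top0.png').astype(int);b=np.array(p["pixels"]).astype(int)
for n,u in(("va",(199,243)),("vb",(429,281)),("blk",(325,179))):
    r=lambda m:m[u[1]-22:u[1]+22,u[0]-25:u[0]+25].astype(np.float32).mean(2)
    print(n,cv2.phaseCorrelate(r(a),r(b)))
im=b.astype(np.uint8)[170:310,205:415]
cv2.imwrite('pics/top22c.png',cv2.resize(im,None,fx=3.8,fy=3.8,interpolation=cv2.INTER_CUBIC))
```

```text
t 29.9 tcp [ 0.4721 -0.3405  0.2553] xaz -1.609 tilt [-0.0009  0.0017 -1.    ] shift mm [-209.4   30.    55.7] J [ 0.74  0.27 -0.23  1.67  0.06  1.22 -1.11] F [ 0.1 -0.2 -0.4] w 1.4610800075266268e-05
[382.4708 233.4083]
[382.711  230.9128]
va ((0.03260655454723249, 0.4764486416918494), 0.9987492320802477)
vb ((-0.0690509039271241, 0.4166921029030952), 0.9627855621973673)
blk ((-0.0031528301093679545, 0.5244364983846594), 0.9882680054770575)
```

View pics/t22w.png

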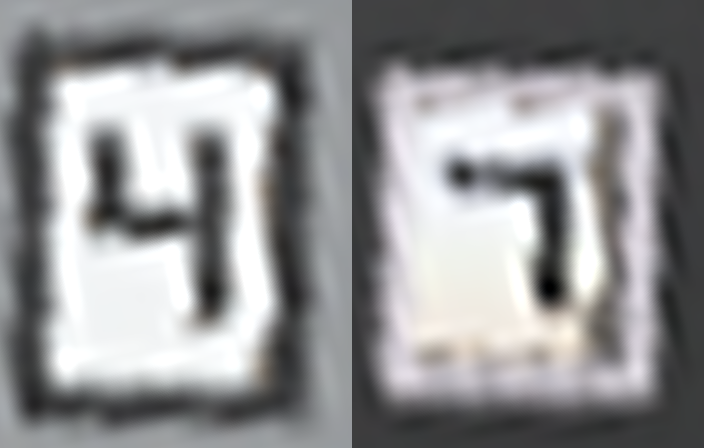

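View pics/top22c.png

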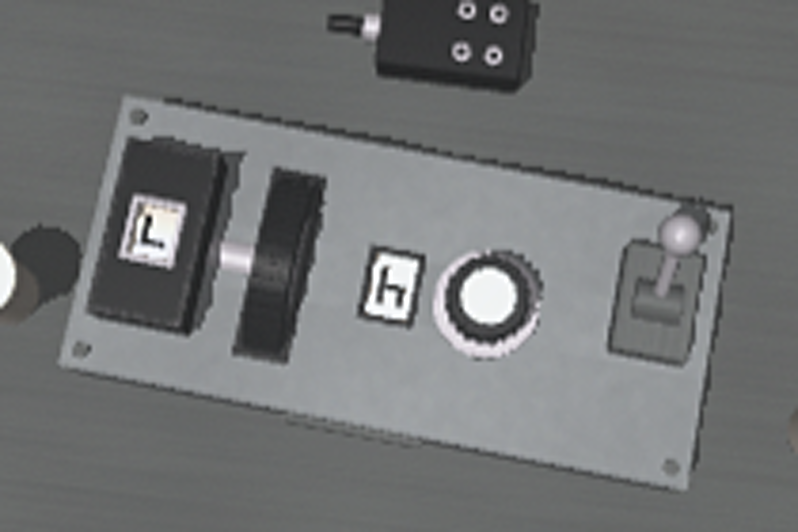

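```bash
python3 -c "
from plant import ctrl
print(ctrl.finish_job())"
```

```text
the job is handed in; nothing more can be done
None
```

The counter is set to 47 and locked, and I handed the job in at about 30 s of the 72 s allowed. `finish_job` gave no verdict, so the results below rest on my own last pictures.

- **Dial:** I turned the knob about 2.14 rad in one grip. The last wrist and top views show a whole, upright 4, within about 0.5 mm of its window's centre.
- **Thumbwheel:** I rolled it in three pinch strokes without tilting, because the moves give no tilt. The pads slipped a little each time, and I corrected from pictures. The 7 is whole. The views put it 0.4 to 1.2 mm (about 0.01 to 0.03 rad) past centre, depending on how deep I take the drum to lie.
- **Lock lever:** I pushed it until it met a hard stop, where the force rose to about 28 N with no further movement, then backed off. The ball then lay where the far stop (1.0 rad) should put it, within about 2 px in the wrist and top views.
- **Vials and block:** comparing the first and last top views gave the same 0.4 to 0.5 px vertical offset for all three. I take that as an artefact of the comparison rather than movement.
- **Disagreement:** my first position for the counter, from the top and side cameras, was about 3 mm off in y against the wrist view and the felt grip. I used the corrected position from there on.

The arm was clear of everything at hand-in.

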